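Refit a strainer cover and hold it down on its gasket

ROBOT

A 7-joint arm with a two-finger parallel gripper is mounted at the origin on a cart in front of the work surface, level with it; the furniture and walls round the work are solid. World frame = base frame: x ahead of the robot, y to its left, z up, the work surface at z = 0. Lengths are in mm, angles in rad, forces in N, time in s.
With the tool pointing down it reaches from about 350 to 900 mm from the base axis. Payload 8.1 kg.
Tool frame: the origin (TCP) lies at the very end of the fingers, on their centre line; the grasp point (between the pads) lies 19 mm behind it (env.tcp_to_grasp is the distance from the TCP to the grasp point, in mm); z points along the fingers, y is the line along which they close (so a half turn about z gives the same grasp; the last joint's range is limited). The gripper opens to 85 mm and grips with 20 to 120 N. Pads are 22 mm wide; open, the fingers measure 114 mm over their backs; the gripper's body (76 mm by 85 mm) begins 54 mm behind the grasp point. The pads swing forward as they close: fully open they stand 13 mm farther back than shut.
Start: joints at [-1.379, 0.434, 0.025, 1.573, -0.012, 1.134, -0.075], TCP at [181.62, 598.043, 231.323] pointing down, gripper open.
Joint ranges: [-2.62, 2.62], [-0.44, 2.09], [-1.27, 1.32], [0.08, 2.57], [-1.32, 4.46], [0.12, 2], [-2.74, 2.74]. Speed limits (rad/s): [2.22, 2.22, 3.01, 3.01, 3.14, 3.14, 3.14].

INTERFACE

Orientations are given as a rotation vector (axis times angle).
In Python, from plant import monitor, camera, calibration, workorder, env gives the robot as it stands.
- The arm moves only by the shell command python3 -m pendant 'ROWS' [FORCE]. ROWS is JSON, a list of rows, each a list of 7 numbers: the shift along the tool's x, y, z in mm, then the turn, a rotation vector about the tool's x, y, z in rad, then the gripper's target within -1 to 1 (fully open at 1, half-way at 0, shut at -1). A call has 1 to 20 rows; each row shifts and turns the commanded pose from where the row before left it, along the tool's axes as they then stand; what a row does not reach is not made up. A row lasts 1/10 s, in which the tool goes at most 50 mm and 8.59 degrees, less where a joint would pass 70% of its speed; a pose out of reach is approached as far as the arm can. A call with a gripper value outside its range is refused whole. The fingers move at their own pace and stop on an object; FORCE is the grip in N (left out, the last holds). Time passes only in rows, so rows that do not move let the fingers close. It gives the time, the measured TCP pose, the force, the opening and the grip force at its end, in the units of the state.
- monitor.observe(): the state, without advancing time (a new reading comes with each control period).
- camera(name): name is "side" or "top"; returns the picture (384x512x3 uint8, red, green, blue); there is no depth.
- calibration(name): a dict with "fovy" (degrees; the focal length in pixels is half the picture's height over the tangent of half this angle, whatever the lens; pixels are square), "cx", "cy" (the principal point, pixels), "T" (4x4, takes a point from camera to world coordinates). Camera axes: x right, y up, looking along -z (the intrinsics and any distortion apply to the point x, -y, -z); pixel columns grow to the right and rows downward; lengths in mm; the calibration is good to about 2 mm. A picture is of the moment at which its call begins. calibration takes no time and is no camera call.
- workorder.job_done(): hands the job in; it is judged then, once.
The state is a dict: "t": time; "joints": joint angles; "joint_velocities": joint speeds; "joint_efforts": joint torques, N m; "ee_pos": TCP position; "orientation": TCP orientation; "wrist_force": force on the tool from outside, world axes, zero at the start; "wrist_torque": the same for the moment, N m; "gripper_width": finger opening in mm; "grasp_force": force on a finger pad.
Only numpy, scipy, OpenCV 4.12 (cv2) and the standard library are available. Lean on these libraries where they do the work, as an engineer would, in place of code of your own. Each camera call takes 0.05 s, during which the arm holds its last target. There are 200 camera calls.

TASK

Refit the access cover on the strainer housing: lift the cover off the two steel blocks (the wing in its middle is the handle), set it over the housing's two guide pins with the cross-bar under the wing going down through the slot in the bridge, press it down flat, and turn the wing clockwise a full quarter turn until the slot along its top lines up with the two lock marks on the cover. Then do not let go: finish while you are still holding the cover pressed flat against the housing's rim, gasket squeezed down, so that the corner screws can be put in. Leave the oil bottle, the hexagon key and the brush where they are.

Things in the scene. Friction and masses are not known exactly. Their poses are not given: they have to be found in the camera images.
- housing: The strainer housing, a grey casting fixed to the bench: foot 156 x 112 mm, 70 mm high, origin at the centre of its underside, x along its length, z up. A pipe stub (25 mm diameter, 34 mm above the bench) sticks out to 96 mm from the centre at its +x end and to 78 mm at its -y side.
- rim_face (a point): Centre of the top face of the housing's bright machined rim (140 x 100 mm round an 84 x 56 mm opening), 70 mm above the bench; axes as the housing's. This is the frame that the cover is pressed against. Two upright steel guide pins, 8 mm diameter, stand on it at x = -56 and +56 mm, y = 0, and rise 22 mm over it, the last 5 mm tapered.
- bridge_slot (a point): Centre of the slot in the steel bridge across the opening, at the bridge's top face, 6 mm below the rim's face; the bridge is 5 mm thick. The slot goes through it, 38 mm long along x and 12 mm wide along y (axes as the housing's).
- gasket (a joint): The black rubber gasket round the opening (98 x 70 mm), in m of squeeze: 0 = free, standing 4 mm proud of the rim; 0.004 = squeezed level with the rim. It pushes the cover up like a spring, 3 N at 0 and 11 N at 0.004.
- cover_underside (a point): The loose cover, an aluminium plate 126 x 84 x 6 mm (0.2 to 0.3 kg with its wing): centre of its underside, x along its length, z up; 25 mm above the bench at the start, level. A notch in each end, 12 mm wide with its bottom 50 mm from the centre, goes over a guide pin (2 mm play); either way round fits. Fully home, this point is at the point rim_face. Two lock marks on top lie along its y axis.
- wing_grip (a point): The fastener's wing in the middle of the cover: a dark upright flat grip 40 mm long, 9 mm thick, 29 mm high, with a bright slot along its top. This point is on its axis, 30 mm above the cover's underside; the wing reaches 18 mm below and 11 mm above it. x runs along the wing (grip it across y), z up. Captive in the cover, it stays where it is turned (0.04 N m).
- cross_bar (a point): Centre of the cross-bar at the foot of the fastener's stud, 30 x 6 x 5 mm, long side parallel to the wing (its x axis), 16 mm below the cover's underside. Lying across the bridge, it keeps the cover 12.5 mm above the frame.
- wing (a joint): Angle of the wing in the cover, rad, growing clockwise seen from above, stops at 0 and 1.571. 0 = open: wing and bar lie along the cover, and only so (within about 0.15) the bar passes the slot. 1.571 = locked: they lie across it, slot in line with the lock marks; the bar, now under the bridge, has 2.5 mm of play below it with the cover home. Starts part-turned, 0.4 to 1.1.
- block_near: Steel 1-2-3 block, 51 x 76 x 25 mm, loose (0.6 kg), one of two that carry the cover at the start, 39 mm apart; the stud hangs in the gap between them. Origin at the centre of its underside.
- block_far: Steel 1-2-3 block, 51 x 76 x 25 mm, loose (0.6 kg), one of two that carry the cover at the start, 39 mm apart; the stud hangs in the gap between them. Origin at the centre of its underside.
- oil_bottle: Small white oil bottle with a red spout, 54 mm diameter, 126 mm high, standing; origin at the centre of its underside. To be left alone.
- hex_key: Black L-shaped hexagon key, 36 x 104 x 8 mm, lying flat; origin at the centre of its underside. To be left alone.
- chip_brush: Flat brush with a wooden handle, 30 x 165 x 11 mm, lying flat; origin at the centre of its underside, long side along its y axis. To be left alone.
There are look-alikes about, which are no part of the job. There is more than one size of the part that bears cover_underside; the job needs the larger.

How it is judged (in metres and radians):
On the way, in this order (a step that is already met when the one before it is completed fails the run):
1. the cover is lifted clear of the blocks (height (world z) of cover_underside above 0.06 m), for 0.1 s.
2. the cover is down on the guide pins with the cross-bar through the slot and not yet turned (z of cover_underside in the frame of rim_face below 0.006 m and horizontal distance between cover_underside and rim_face below 0.006 m and value of joint wing below 0.35 rad), for 0.05 s.
At the end, for the whole second after the job is handed in: Cover on the pins (centre within 5 mm, in line within 0.08 rad, parallel to the frame within 0.025 rad), pressed to within 1.2 mm of the frame with the gasket squeezed over 3 mm, wing turned over 1.36 rad with its bar under the bridge, fingers still on it; bystanders moved under 20 mm (z of cover_underside in the frame of rim_face below 0.0012 m and horizontal distance between cover_underside and rim_face below 0.005 m and angle between the z axis of cover_underside and the z axis of rim_face, either way round below 0.025 rad and angle between the x axis of cover_underside and the x axis of rim_face, either way round below 0.08 rad and value of joint gasket above 0.003 m and value of joint wing above 1.36 rad and z of cross_bar in the frame of rim_face below -0.0135 m and contact force between the fingers and cover above 2 N); the arm keeps its last pose, push and grip.
It fails at once if the oil bottle was moved more than 20 mm (distance of oil_bottle from where it was at the start of the episode above 0.02 m).
It fails at once if the hexagon key was moved more than 20 mm (distance of hex_key from where it was at the start of the episode above 0.02 m).
It fails at once if the brush was moved more than 20 mm (distance of chip_brush from where it was at the start of the episode above 0.02 m).
It also fails if it takes over 42 s, if anything falls off the work surface, if the arm or the gripper's body presses on something with over 40 N, if the wrist force passes 120 N, or if a joint passes its speed limit or range.

## Working session

There is one attempt and no reset: what is moved stays moved. The work goes in short steps, Python scripts to look and compute and a shell command to move; the robot and the scene stay as the last step left them, time stands still between calls to the robot, and variables do not carry over. Pictures are saved under pics/ and viewed, at most 10 in all, crops included, and the job is handed in when it is done.

```bash
ls; mkdir -p pics; python3 - <<'E'
from plant import monitor,camera,calibration,env
import cv2,numpy as np
for n in("top","side"):
    im=camera(n); cv2.imwrite(f"pics/{n}0.png",cv2.cvtColor(im,cv2.COLOR_RGB2BGR)); print(n,calibration(n))
s=monitor.observe(); print(s)
E
```

```text
pics
top {'fovy': 52.8166040723496, 'cx': 257.78746491606023, 'cy': 186.93588452540504, 'T': array([[-1.81788236e-02,  9.90162503e-01, -1.38736254e-01,
         4.14692652e+02],
       [-9.99831853e-01, -1.76688012e-02,  4.90702631e-03,
        -1.01717844e+02],
       [ 2.40745016e-03,  1.38802130e-01,  9.90317208e-01,
         1.21890172e+03],
       [ 0.00000000e+00,  0.00000000e+00,  0.00000000e+00,
         1.00000000e+00]])}
side {'fovy': 54.96477682016935, 'cx': 250.70586520947964, 'cy': 185.44650911040696, 'T': array([[ 9.18039412e-01,  1.64237910e-01, -3.60873313e-01,
         2.23250851e+02],
       [-3.96473936e-01,  3.72294346e-01, -8.39169433e-01,
        -9.02867446e+02],
       [-3.47233962e-03,  9.13467475e-01,  4.06896933e-01,
         4.68010374e+02],
       [ 0.00000000e+00,  0.00000000e+00,  0.00000000e+00,
         1.00000000e+00]])}
{'t': 0.1, 'joints': array([-1.37858966,  0.43514798,  0.02496881,  1.57401157, -0.01158999,
        1.13402911, -0.07511314]), 'joint_velocities': array([ 5.07139929e-04,  2.26397573e-05, -1.22960307e-04, -1.59166145e-03,
       -1.71325319e-04,  1.73747007e-03, -1.52965399e-04]), 'joint_efforts': array([ 3.10739764e-03, -6.71744299e+01,  1.02818448e+00, -3.16902494e+01,
        1.58220367e-02,  7.02806778e-03, -8.21287017e-06]), 'ee_pos': array([181.51291068, 597.57371549, 230.60560388]), 'orientation': array([-4.61509951e-01, -3.10743231e+00,  2.27642114e-03]), 'wrist_force': array([-0.25790936,  0.22976274, -0.3138136 ]), 'wrist_torque': array([ 0.01985521,  0.00478906, -0.07891297]), 'grasp_force': 0.0, 'gripper_width': 85.29679384433463}
```

View pics/top0.png

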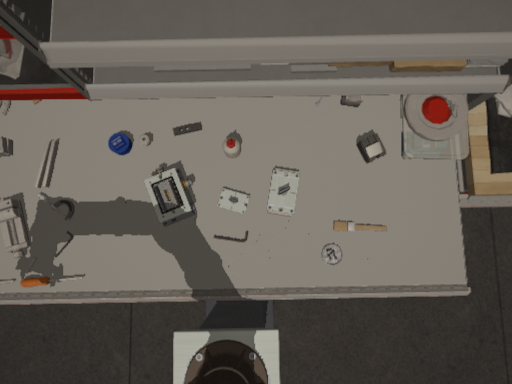

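View pics/side0.png

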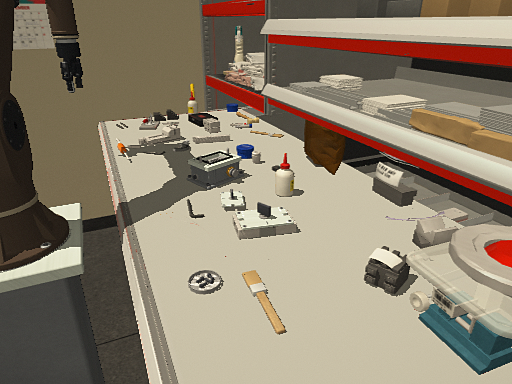

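The top view shows the two candidates for the cover: a large plate at (284,190) and a small look-alike at (234,200). The housing is at (170,196), the hexagon key at (232,238), the bottle at (232,147) and the brush at (360,227). The larger plate is the one raised on blocks, so I'll check it in a close crop.

```bash
python3 - <<'E'
import cv2
im=cv2.imread("pics/top0.png")
cv2.imwrite("pics/c0.png",cv2.resize(im[150:240,140:310],None,fx=4.7,fy=4.7,interpolation=cv2.INTER_CUBIC))
im=cv2.imread("pics/side0.png")
cv2.imwrite("pics/c1.png",cv2.resize(im[140:245,180:305],None,fx=5.5,fy=5.5,interpolation=cv2.INTER_CUBIC))
E
```

```text
(no output)
```

View pics/c0.png

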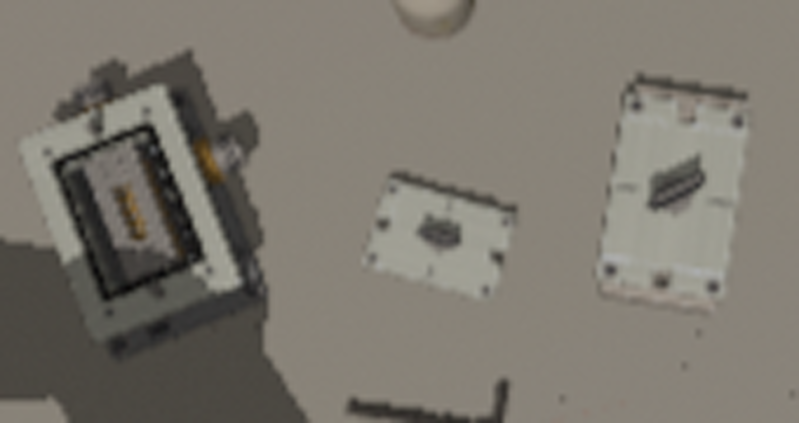

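View pics/c1.png

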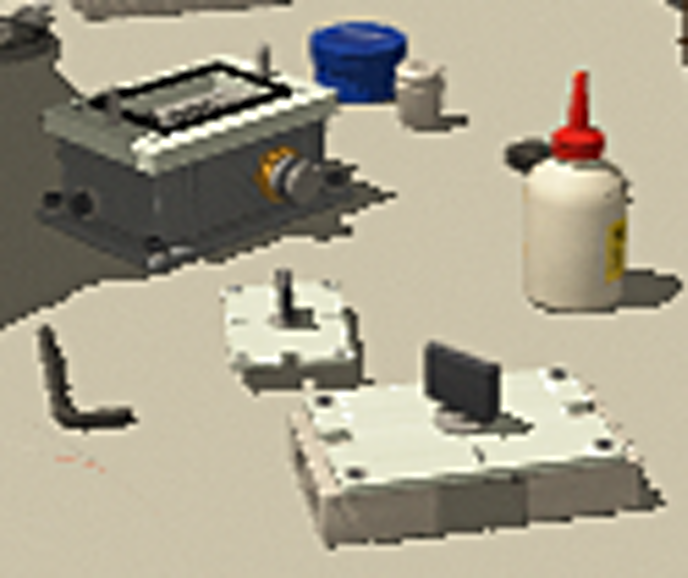

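The crops confirm it: the large plate, on two blocks and with a tall wing, is the cover. In the top crop its four holes are at about (637,104), (737,121), (610,270), (713,286) and its lock marks at (627,187), (722,201). The wing points up and to the right. The rim and gasket of the housing are clear, with the lower left in shadow. Next I'll measure both objects in both views.

```bash
cat > h.py <<'E'
import numpy as np
from plant import calibration
def ray(n,p):
    c=calibration(n);T=c["T"];f=192/np.tan(np.radians(c["fovy"]/2))
    p=np.atleast_2d(p).astype(float)
    d=np.c_[(p[:,0]-c["cx"])/f,-(p[:,1]-c["cy"])/f,-np.ones(len(p))]@T[:3,:3].T
    return T[:3,3],d/np.linalg.norm(d,axis=1)[:,None]
def plane(n,p,z):
    o,d=ray(n,p); return o+d*((z-o[2])/d[:,2])[:,None]
def tri(a,b):
    o1,d1=ray("top",a);o2,d2=ray("side",b);out=[]
    for u,v in zip(d1,d2):
        s=np.linalg.lstsq(np.c_[u,-v],o2-o1,rcond=None)[0];P=o1+s[0]*u;Q=o2+s[1]*v
        out.append(np.r_[(P+Q)/2,np.linalg.norm(P-Q)])
    return np.array(out)
def proj(n,P):
    c=calibration(n);T=c["T"];f=192/np.tan(np.radians(c["fovy"]/2))
    q=(np.atleast_2d(P)-T[:3,3])@T[:3,:3]
    return np.c_[c["cx"]+f*q[:,0]/-q[:,2],c["cy"]-f*q[:,1]/-q[:,2]]
E
python3 - <<'E'
from h import *
np.set_printoptions(precision=1,suppress=True)
a=lambda l:np.array(l,float)/4.7+[139.6,149.6]
b=lambda l:np.array(l,float)/5.5+[179.6,139.6]
ct=a([(637,104),(737,121),(610,270),(713,286)]);cs=b([(325,401),(356,472),(558,374),(603,443)])
print("holes top",plane("top",ct,31),plane("top",ct,31).mean(0))
print("holes side",plane("side",cs,31),plane("side",cs,31).mean(0))
m=plane("top",a([(627,187),(722,201)]),31);print("marks",m,m.mean(0))
w=plane("top",a([(652,202),(704,162)]),66);print("wing ends",w)
r=plane("top",a([(22,142),(163,85),(243,287),(100,345)]),70);print("rim",r,r.mean(0))
g=plane("top",a([(55,163),(152,125),(203,258),(105,300)]),74);print("gasket",g,g.mean(0))
gs=plane("side",b([(86,104),(220,62),(291,92),(163,130)]),74);print("gasket side",gs,gs.mean(0))
print("pins tri by side tops",plane("side",b([(111,78),(264,46)]),92))
E
```

```text
holes top [[ 628.  -162.6   31. ]
 [ 615.4 -228.6   31. ]
 [ 517.9 -142.2   31. ]
 [ 506.2 -209.4   31. ]] [ 566.9 -185.7   31. ]
holes side [[ 517.5 -142.1   31. ]
 [ 506.  -206.7   31. ]
 [ 626.7 -161.1   31. ]
 [ 614.3 -226.9   31. ]] [ 566.1 -184.2   31. ]
marks [[ 572.6 -154.6   31. ]
 [ 562.2 -217.    31. ]] [ 567.4 -185.8   31. ]
wing ends [[ 558.  -168.8   66. ]
 [ 583.2 -202.8   66. ]]
rim [[603.4 233.4  70. ]
 [638.8 143.7  70. ]
 [507.9  91.6  70. ]
 [473.  181.4  70. ]] [555.8 162.5  70. ]
gasket [[588.8 210.9  74. ]
 [612.2 149.5  74. ]
 [526.4 116.3  74. ]
 [501.  177.7  74. ]] [557.1 163.6  74. ]
gasket side [[495.7 171.1  74. ]
 [590.1 210.8  74. ]
 [610.1 142.7  74. ]
 [523.2 112.7  74. ]] [554.8 159.3  74. ]
pins tri by side tops [[507.9 158.3  92. ]
 [606.6 177.3  92. ]]
```

Both views agree within 2 mm on the cover centre, (566.5,-185), with its x axis at about -10° and the wing at about -53°. The housing centre is near (556,162), with its axis at about 21.5°. The sizes match those given, so I'll move across now.

```bash
python3 -m pendant '[[-33,-35.5,0,0,0,0,1],[-33,-35.5,0,0,0,0,1],[-33,-35.5,0,0,0,0,1],[-33,-35.5,0,0,0,0,1],[-33,-35.5,0,0,0,0,1],[-33,-35.5,0,0,0,0,1],[-33,-35.5,0,0,0,0,1],[-33,-35.5,0,0,0,0,1],[-33,-35.5,0,0,0,0,1],[-33,-35.5,0,0,0,0,1],[-33,-35.5,0,0,0,0,1],[-33,-35.5,0,0,0,0,1],[-33,-35.5,0,0,0,0,1],[-33,-35.5,0,0,0,0,1],[-33,-35.5,0,0,0,0,1],[-33,-35.5,0,0,0,0,1],[-33,-35.5,0,0,0,0,1],[-33,-35.5,0,0,0,0,1],[0,0,0,0,0,0,1],[0,0,0,0,0,0,1]]' 40
python3 -m pendant '[[0,0,6,0,0,0.128,1],[0,0,6,0,0,0.128,1],[0,0,6,0,0,0.128,1],[0,0,6,0,0,0.128,1],[0,0,6,0,0,0.128,1],[0,0,0,0,0,0,1],[0,0,0,0,0,0,1]]'
cat >> h.py <<'E'
from scipy.spatial.transform import Rotation
from plant import monitor
def st(target=None,yaw=None):
    s=monitor.observe();R=Rotation.from_rotvec(s["orientation"]).as_matrix()
    print("t",s["t"],"p",s["ee_pos"].round(1),"yang",np.degrees(np.arctan2(R[1,1],R[0,1])).round(1),"z",R[:,2].round(3),"F",s["wrist_force"].round(1),"M",s["wrist_torque"].round(2),"w",s["gripper_width"].round(1),"g",s["grasp_force"],"q",s["joints"].round(2))
    if target is not None: print("tool shift",(R.T@(np.array(target)-s["ee_pos"])).round(1))
    return s,R
E
python3 -c "
from h import *
st([566.5,-185,36])"
```

```text
t: 2.1
ee_pos: [563.9, -187.3, 230.5]
orientation: [-0.465, -3.106, 0.001]
wrist_force: [-0.1, 1.0, 0.1]
gripper_width: 85.5
grasp_force: 0.0
t: 2.8
ee_pos: [564.1, -184.6, 201.3]
orientation: [-1.408, -2.808, -0.001]
wrist_force: [-0.0, -0.4, 0.2]
gripper_width: 85.4
grasp_force: 0.0Traceback (most recent call last):
  File "<string>", line 3, in <module>
    st([566.5,-185,36])
    ~~^^^^^^^^^^^^^^^^^
  File "h.py", line 24, in st
    print("t",s["t"],"p",s["ee_pos"].round(1),"yang",np.degrees(np.arctan2(R[1,1],R[0,1])).round(1),"z",R[:,2].round(3),"F",s["wrist_force"].round(1),"M",s["wrist_torque"].round(2),"w",s["gripper_width"].round(1),"g",s["grasp_force"],"q",s["joints"].round(2))
                                                                                                                                                                                         ^^^^^^^^^^^^^^^^^^^^^^^^
AttributeError: 'float' object has no attribute 'round'
```

```bash
sed -i 's/s\["gripper_width"\].round(1)/round(s["gripper_width"],1)/' h.py
python3 - <<'E'
from h import *
from plant import camera
import cv2
st([566.5,-185,36])
t=cv2.cvtColor(camera("top"),cv2.COLOR_RGB2BGR);s=cv2.cvtColor(camera("side"),cv2.COLOR_RGB2BGR)
cv2.imwrite("pics/t1.png",t);cv2.imwrite("pics/s1.png",s)
A=cv2.resize(t[155:235,140:205],None,fx=7,fy=7,interpolation=cv2.INTER_CUBIC)
B=cv2.resize(s[140:195,182:247],None,fx=7,fy=7,interpolation=cv2.INTER_CUBIC)
C=np.zeros((600,800,3),np.uint8)
A=cv2.resize(t[158:228,140:197],None,fx=7,fy=7,interpolation=cv2.INTER_CUBIC);C[:490,:399]=A
B=cv2.resize(s[143:193,184:241],None,fx=7,fy=7,interpolation=cv2.INTER_CUBIC);C[:350,400:799]=B
cv2.imwrite("pics/c2.png",C)
E
```

```text
t 2.8 p [ 564.1 -184.6  201.3] yang 36.7 z [-0.001  0.001 -1.   ] F [-0.  -0.4  0.2] M [ 0.07 -0.02  0.  ] w 85.4 g 0.0 q [-0.23  0.46  0.66  1.73 -0.32  1.06  1.18]
tool shift [ -1.9   1.6 165.3]
```

View pics/c2.png

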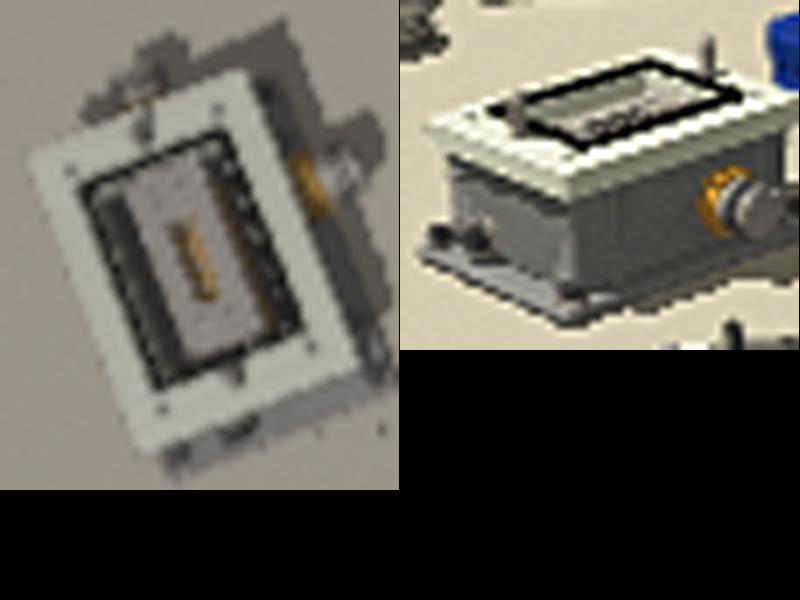

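The top crop shows the full rim, with corners at about (30,160), (242,72), (362,365), (145,455) and screw holes at (70,170), (218,108), (312,346), (162,409). The bridge slot is at about (198,262), and the side crop shows the pins.

```bash
python3 - <<'E'
from h import *
import cv2
np.set_printoptions(precision=1,suppress=True)
a=lambda l:np.array(l,float)/7+[139.57,157.57]
b=lambda l:(np.array(l,float)-[400,0])/7+[183.57,142.57]
for n,P,z in(("top",a([(30,160),(242,72),(362,365),(145,455)]),70),("top",a([(70,170),(218,108),(312,346),(162,409)]),70),("top",a([(82,188),(222,132),(302,330),(160,390)]),74),("top",a([(198,262)]),64),
 ("side",b([(425,122),(655,48),(799,103),(569,196)]),70),("side",b([(502,102),(655,57),(745,96),(585,150)]),74)):
    W=plane(n,P,z); print(n,z,W.mean(0),"long",[round(float(np.degrees(np.arctan2(*(W[i]-W[j])[1::-1]))),1) for i,j in((0,3),(1,2))] if len(W)>1 and n=="top" else "", np.linalg.norm(W-np.roll(W,-1,0),axis=1))
t=cv2.imread("pics/t1.png").astype(int)
m=((t.min(2)>150)).astype(np.uint8);m[:, :140]=0;m[:,200:]=0;m[:155]=0;m[235:]=0
c=max(cv2.findContours(m,cv2.RETR_EXTERNAL,cv2.CHAIN_APPROX_NONE)[0],key=cv2.contourArea)
r=cv2.minAreaRect(c);W=plane("top",cv2.boxPoints(r),70);print("mask",r,W.mean(0),np.linalg.norm(W-np.roll(W,-1,0),axis=1))
E
python3 -m pendant '[[-0.6,0.5,40,0,0,0,1],[-0.6,0.5,40,0,0,0,1],[-0.6,0.6,30,0,0,0,1],[0,0,25,0,0,0,1],[0,0,15,0,0,0,1],[0,0,12,0,0,0,1],[0,0,0,0,0,0,1],[0,0,0,0,0,0,1]]'
```

```text
top 70 [556.2 163.4  70. ] long [22.0, 22.4] [ 97.7 137.9  98.5 137.2]
top 70 [558.1 165.2  70. ] long [21.7, 21.8] [ 68.2 111.4  68.3 111.1]
top 74 [556.8 163.8  74. ] long [21.7, 22.2] [63.8 92.6 64.6 93.6]
top 64 [556.8 163.3  64. ] long  [0.]
side 70 [552.4 154.   70. ] long  [140.7 107.4 147.1 117. ]
side 74 [558.5 159.9  74. ] long  [90.2 71.9 95.4 75.9]
mask ((166.62069702148438, 195.05172729492188), (45.86674880981445, 33.4251594543457), 68.19859313964844) [556.5 165.7  70. ] [ 99.6 139.8  98.1 139.2]
t: 3.7
ee_pos: [567.2, -186.8, 40.1]
orientation: [1.415, 2.804, 0.0]
wrist_force: [0.6, -0.7, 1.1]
gripper_width: 85.7
grasp_force: 0.0
```

```bash
python3 -m pendant '[[0,0,4,0,0,0,1],[0,0,0,0,0,0,-1],[0,0,0,0,0,0,-1],[0,0,0,0,0,0,-1],[0,0,0,0,0,0,-1],[0,0,0,0,0,0,-1],[0,0,0,0,0,0,-1],[0,0,0,0,0,0,-1],[0,0,0,0,0,0,-1],[0,0,0,0,0,0,-1]]' 50; python3 -c "
from h import *
st()"
```

```text
t: 4.7
ee_pos: [566.8, -186.4, 35.5]
orientation: [1.415, 2.804, 0.0]
wrist_force: [-0.7, 1.0, 4.3]
gripper_width: 8.0
grasp_force: 51.6
t 4.7 p [ 566.8 -186.4   35.5] yang 36.4 z [ 0.  0. -1.] F [-0.7  1.   4.3] M [ 0.29 -0.01  0.05] w 8.0 g 51.64104759693146 q [-0.13  0.66  0.53  1.87 -0.48  0.74  1.3 ]
```

```bash
python3 -m pendant '[[0,0,1,0,0,0,-1],[0,0,1,0,0,0,-1],[0,0,0,0,0,0,-1],[0,0,0,0,0,0,-1]]' 60; python3 -c "
from h import *
st()"
```

```text
t: 5.1
ee_pos: [566.9, -186.5, 35.3]
orientation: [1.415, 2.804, 0.003]
wrist_force: [-6.7, 4.6, 28.5]
gripper_width: 7.8
grasp_force: 63.3
t 5.1 p [ 566.9 -186.5   35.3] yang 36.4 z [ 0.001  0.001 -1.   ] F [-6.7  4.6 28.5] M [1.01 1.62 0.05] w 7.8 g 63.2833206653595 q [-0.13  0.66  0.53  1.87 -0.48  0.74  1.3 ]
```

```bash
python3 -m pendant '[[0,0,0,0,0,-0.1,-1],[0,0,0,0,0,-0.1,-1],[0,0,0,0,0,-0.1,-1],[0,0,0,0,0,-0.1,-1],[0,0,0,0,0,-0.1,-1],[0,0,0,0,0,-0.1,-1],[0,0,0,0,0,0,-1],[0,0,0,0,0,0,-1]]'; python3 -c "
from h import *
st()"
python3 -m pendant '[[0,0,0,0,0,-0.06,-1],[0,0,0,0,0,-0.06,-1],[0,0,0,0,0,0,-1]]'; python3 -c "
from h import *
st()"
```

```text
t: 5.9
ee_pos: [567.7, -185.5, 35.3]
orientation: [0.522, 3.096, 0.003]
wrist_force: [-4.2, 6.5, 25.2]
gripper_width: 8.3
grasp_force: 62.7
t 5.9 p [ 567.7 -185.5   35.3] yang 70.9 z [ 0.002  0.002 -1.   ] F [-4.2  6.5 25.2] M [1.42 1.15 0.02] w 8.3 g 62.7009379863739 q [-0.02  0.63  0.36  1.86 -0.33  0.71  1.76]
t: 6.2
ee_pos: [567.7, -185.2, 35.3]
orientation: [0.332, 3.122, 0.003]
wrist_force: [-4.7, 7.4, 25.3]
gripper_width: 8.5
grasp_force: 62.7
t 6.2 p [ 567.7 -185.2   35.3] yang 77.9 z [ 0.002  0.002 -1.   ] F [-4.7  7.4 25.3] M [1.52 1.1  0.05] w 8.5 g 62.73540258407593 q [ 0.01  0.63  0.32  1.85 -0.3   0.7   1.86]
```

```bash
python3 -m pendant '[[0,0,0,0,0,-0.035,-1],[0,0,0,0,0,0,-1]]'; python3 -c "
from h import *
st()"
python3 -m pendant '[[0,0,0,0,0,-0.03,-1],[0,0,0,0,0,0,-1]]'; python3 -c "
from h import *
st()"
```

```text
t: 6.4
ee_pos: [567.8, -185.1, 35.3]
orientation: [0.278, 3.127, 0.003]
wrist_force: [-5.7, 7.5, 24.9]
gripper_width: 8.3
grasp_force: 62.8
t 6.4 p [ 567.8 -185.1   35.3] yang 79.8 z [ 0.002  0.002 -1.   ] F [-5.7  7.5 24.9] M [1.61 1.05 0.05] w 8.3 g 62.760406136512756 q [ 0.01  0.63  0.31  1.85 -0.29  0.7   1.88]
t: 6.6
ee_pos: [567.8, -185.1, 35.3]
orientation: [0.233, 3.131, 0.004]
wrist_force: [-4.9, 7.8, 25.2]
gripper_width: 8.3
grasp_force: 62.9
t 6.6 p [ 567.8 -185.1   35.3] yang 81.5 z [ 0.002  0.002 -1.   ] F [-4.9  7.8 25.2] M [ 1.58  1.06 -0.42] w 8.3 g 62.90499687194824 q [ 0.02  0.63  0.3   1.85 -0.28  0.7   1.9 ]
```

```bash
python3 -m pendant '[[0,0,-2,0,0,0.01,-1],[0,0,-3,0,0,0,-1],[0,0,-10,0,0,0,-1],[0,0,-15,0,0,0,-1],[0,0,-20,0,0,0,-1],[0,0,-20,0,0,0,-1],[0,0,-20,0,0,0,-1],[0,0,-17,0,0,0,-1],[0,0,0,0,0,0,-1],[0,0,0,0,0,0,-1],[0,0,0,0,0,0,-1]]'; python3 -c "
from h import *
st([557,164,144])"
```

```text
t: 7.7
ee_pos: [566.0, -186.2, 139.5]
orientation: [-0.251, -3.13, -0.0]
wrist_force: [0.3, -0.0, -3.6]
gripper_width: 8.2
grasp_force: 58.5
t 7.7 p [ 566.  -186.2  139.5] yang 80.8 z [-0.001  0.    -1.   ] F [ 0.3 -0.  -3.6] M [ 0.05 -0.03  0.02] w 8.2 g 58.46599638462067 q [-0.03  0.49  0.37  1.78 -0.22  0.92  1.84]
tool shift [ 64.6 344.4  -4.4]
```

```bash
python3 -m pendant '[[3,17,-1,0,0,0,-1],[6,32,-1,0,0,0,-1],[6,32,-1,0,0,0,-1],[6,32,-1,0,0,0,-1],[6,32,0,0,0,0,-1],[6,32,0,0,0,0,-1],[6,32,0,0,0,0,-1],[6,32,0,0,0,0,-1],[6,32,0,0,0,0,-1],[6,32,0,0,0,0,-1],[5,25,0,0,0,0,-1],[3,14,0,0,0,0,-1],[0,0,0,0,0,-0.07,-1],[0,0,0,0,0,-0.1,-1],[0,0,0,0,0,-0.1,-1],[0,0,0,0,0,-0.1,-1],[0,0,0,0,0,-0.1,-1],[0,0,0,0,0,-0.06,-1],[0,0,0,0,0,0,-1],[0,0,0,0,0,0,-1]]'; python3 - <<'E'
from h import *
from plant import camera
import cv2
st([557,164,143])
t=cv2.cvtColor(camera("top"),cv2.COLOR_RGB2BGR);s=cv2.cvtColor(camera("side"),cv2.COLOR_RGB2BGR)
cv2.imwrite("pics/t2.png",t);cv2.imwrite("pics/s2.png",s)
C=np.zeros((560,798,3),np.uint8)
C[:490,:399]=cv2.resize(t[158:228,135:192],None,fx=7,fy=7,interpolation=cv2.INTER_CUBIC)
C[:,399:]=cv2.resize(s[113:193,184:241],None,fx=7,fy=7,interpolation=cv2.INTER_CUBIC)
cv2.imwrite("pics/c3.png",C)
E
```

```text
t: 9.7
ee_pos: [557.1, 162.6, 143.9]
orientation: [0.573, -3.088, 0.001]
wrist_force: [0.2, -0.1, -2.5]
gripper_width: 7.9
grasp_force: 58.7
t 9.7 p [557.1 162.6 143.9] yang 111.0 z [-0.001 -0.001 -1.   ] F [ 0.2 -0.1 -2.5] M [-0.05 -0.03  0.02] w 7.9 g 58.71304392814636 q [-0.52  0.45  0.19  1.8  -0.11  0.9   1.66]
tool shift [-0.4  1.3  0.9]
```

View pics/c3.png

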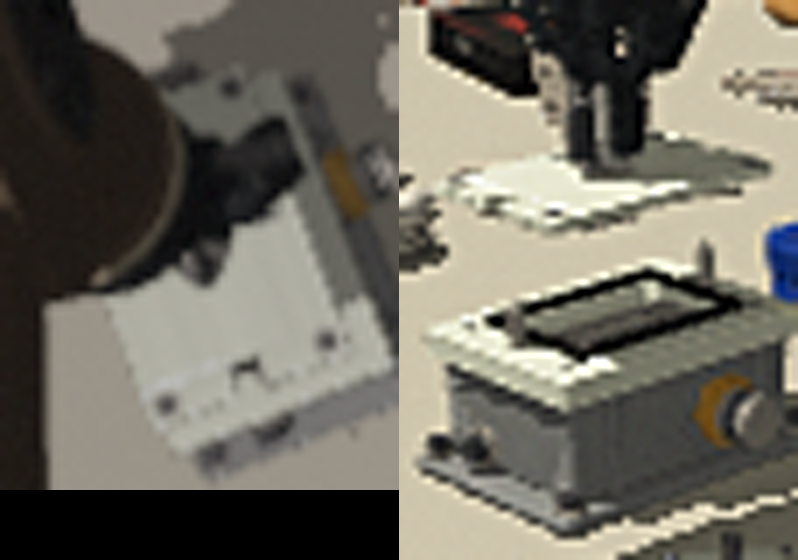

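The cover hangs level above the housing. In the top crop its near-end holes are at (330,340) and (167,404) with the notch at (247,372). From those I'll work out the centre and angle of the held cover.

```bash
python3 - <<'E'
from h import *
np.set_printoptions(precision=1,suppress=True)
H=plane("top",np.array([(330,340),(167,404),(247,372)])/7+[134.57,157.57],139.5)
print(H,np.linalg.norm(H[0]-H[1]))
d=H[1]-H[0];yaw=np.arctan2(d[1],d[0])-np.pi/2;print("yaw",np.degrees(yaw))
for y in(yaw,np.radians(21.9)):
    print((H[0]+H[1])/2+55.5*np.array([np.cos(y),np.sin(y),0]))
E
```

```text
[[515.4 106.8 139.5]
 [491.  171.4 139.5]
 [503.2 139.7 139.5]] 69.11530205647637
yaw 20.681636376102453
[555.2 158.7 139.5]
[554.7 159.8 139.5]
```

```bash
python3 -m pendant '[[-0.9,2.3,6,0,0,-0.02,-1],[0,0,10,0,0,0,-1],[0,0,10,0,0,0,-1],[0,0,8,0,0,0,-1],[0,0,2,0,0,0,-1],[0,0,0,0,0,0,-1],[0,0,0,0,0,0,-1]]'; python3 - <<'E'
from h import *
from plant import camera
import cv2
st([557,164,107])
t=cv2.cvtColor(camera("top"),cv2.COLOR_RGB2BGR);s=cv2.cvtColor(camera("side"),cv2.COLOR_RGB2BGR)
cv2.imwrite("pics/t3.png",t);cv2.imwrite("pics/s3.png",s)
C=np.zeros((490,798,3),np.uint8)
C[:,:399]=cv2.resize(t[158:228,135:192],None,fx=7,fy=7,interpolation=cv2.INTER_CUBIC)
C[:,399:]=cv2.resize(s[123:193,184:241],None,fx=7,fy=7,interpolation=cv2.INTER_CUBIC)
cv2.imwrite("pics/c4.png",C)
E
```

```text
t: 10.5
ee_pos: [557.4, 165.9, 108.5]
orientation: [-0.609, 3.082, 0.0]
wrist_force: [0.2, 0.7, -2.6]
gripper_width: 8.1
grasp_force: 58.7
t 10.5 p [557.4 165.9 108.5] yang 112.3 z [ 0.  0. -1.] F [ 0.2  0.7 -2.6] M [ 0.02 -0.06  0.03] w 8.1 g 58.699766993522644 q [-0.51  0.49  0.18  1.83 -0.12  0.83  1.69]
tool shift [ 1.1 -1.6  1.5]
```

View pics/c4.png

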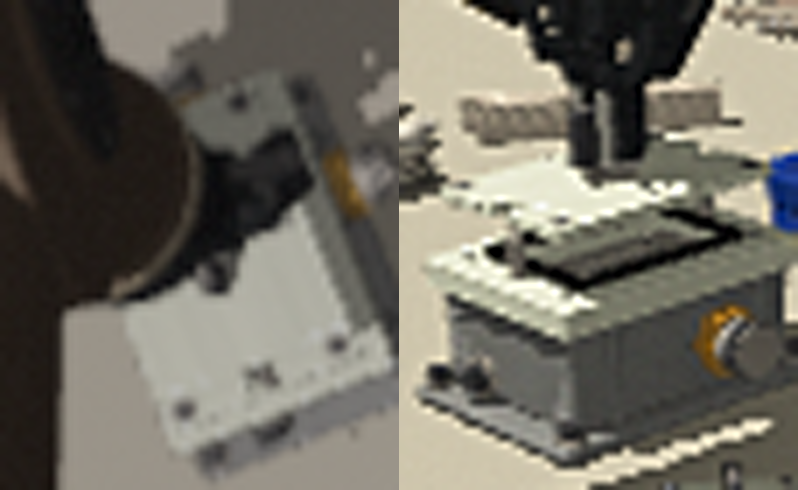

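```bash
python3 - <<'E'
from h import *
import cv2
np.set_printoptions(precision=1,suppress=True)
H=plane("top",np.array([(338,343),(184,410),(262,378),(238,103)])/7+[134.57,157.57],104)
print(H,np.linalg.norm(H[0]-H[1]))
for i,j,k in((0,1,0),):
    d=H[1]-H[0];print("yaw",np.degrees(np.arctan2(d[1],d[0]))-90)
y=np.radians(22.);u=np.array([np.cos(y),np.sin(y),0]);v=np.array([-u[1],u[0],0])
print("near holes",(H[0]+H[1])/2+55.5*u,"far hole diag",(H[1]+H[3]*0+0),(H[0]*0+H[3])-55.5*u+33.5*v,"diag",(H[1]+H[3])/2)
c=np.array([556.8,164,0])
for z in(70,92): print("pin near px",(proj("top",c-56*u+[0,0,z])-[134.57,157.57])*7,"side",(proj("side",c-56*u+[0,0,z])-[183.57,122.57])*7+[399,0])
s=cv2.imread("pics/s3.png")
cv2.imwrite("pics/c5.png",np.hstack([cv2.resize(cv2.imread("pics/t3.png")[200:222,155:190],None,fx=11,fy=11,interpolation=cv2.INTER_CUBIC),cv2.resize(s[143:165,188:223],None,fx=11,fy=11,interpolation=cv2.INTER_CUBIC)]))
E
```

```text
[[517.5 110.3 104. ]
 [491.  173.4 104. ]
 [503.6 141.5 104. ]
 [618.8 152.9 104. ]] 68.41215728655833
yaw 22.79473915687643
near holes [555.7 162.6 104. ] far hole diag [491.  173.4 104. ] [554.8 163.2 104. ] diag [554.9 163.2 104. ]
pin near px [[275.8 381. ]] side [[518.6 277. ]]
pin near px [[264.6 377.1]] side [[515.7 229.8]]
```

View pics/c5.png

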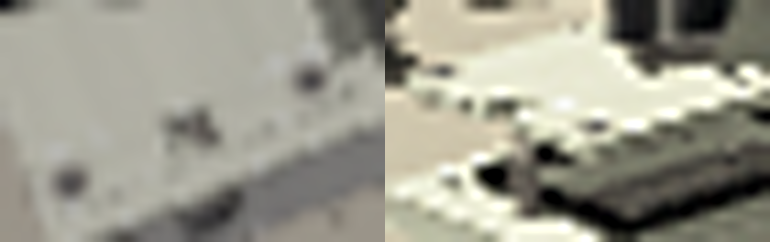

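```bash
python3 -m pendant '[[-1,0,2,0,0,0,-1],[0,0,3,0,0,0,-1],[0,0,3,0,0,0,-1],[0,0,3,0,0,0,-1],[0,0,0,0,0,0,-1],[0,0,0,0,0,0,-1]]'; python3 -c "
from h import *
st()"
```

```text
t: 11.2
ee_pos: [558.2, 166.3, 97.2]
orientation: [0.609, -3.082, -0.0]
wrist_force: [-0.5, 0.5, -3.5]
gripper_width: 8.4
grasp_force: 58.8
t 11.2 p [558.2 166.3  97.2] yang 112.3 z [-0.  0. -1.] F [-0.5  0.5 -3.5] M [ 0.04 -0.1  -0.02] w 8.4 g 58.80527436733246 q [-0.51  0.51  0.18  1.84 -0.12  0.8   1.69]
```

No contact yet, with the underside at about 87 mm. I'll go on in small steps.

```bash
python3 -m pendant '[[0,0,2,0,0,0,-1],[0,0,2,0,0,0,-1],[0,0,0,0,0,0,-1]]'; python3 -c "
from h import *
st()"; python3 -m pendant '[[0,0,2,0,0,0,-1],[0,0,0,0,0,0,-1]]'; python3 -c "
from h import *
st()"
```

```text
t: 11.5
ee_pos: [558.4, 166.4, 93.2]
orientation: [-0.609, 3.082, 0.0]
wrist_force: [1.6, 0.9, -2.9]
gripper_width: 8.5
grasp_force: 58.8
t 11.5 p [558.4 166.4  93.2] yang 112.4 z [ 0.  0. -1.] F [ 1.6  0.9 -2.9] M [ 0.11 -0.33 -0.02] w 8.5 g 58.787378668785095 q [-0.51  0.52  0.17  1.84 -0.12  0.79  1.69]
t: 11.7
ee_pos: [558.4, 166.4, 91.3]
orientation: [-0.609, 3.081, 0.0]
wrist_force: [2.2, 0.5, -2.8]
gripper_width: 8.3
grasp_force: 58.8
t 11.7 p [558.4 166.4  91.3] yang 112.4 z [ 0.001  0.    -1.   ] F [ 2.2  0.5 -2.8] M [ 0.12 -0.47 -0.02] w 8.3 g 58.80680501461029 q [-0.5   0.52  0.17  1.84 -0.12  0.79  1.69]
```

```bash
python3 -m pendant '[[-0.4,0,2,0,0,0,-1],[0,0,2,0,0,0,-1],[0,0,0,0,0,0,-1]]'; python3 -c "
from h import *
st()"; python3 -m pendant '[[0,0,2,0,0,0,-1],[0,0,0,0,0,0,-1]]'; python3 -c "
from h import *
st()"
```

```text
t: 12.0
ee_pos: [558.4, 166.5, 87.0]
orientation: [0.609, -3.082, 0.0]
wrist_force: [1.3, 0.7, -3.1]
gripper_width: 8.0
grasp_force: 58.8
t 12.0 p [558.4 166.5  87. ] yang 112.4 z [-0. -0. -1.] F [ 1.3  0.7 -3.1] M [ 0.13 -0.33  0.  ] w 8.0 g 58.787641525268555 q [-0.5   0.52  0.17  1.85 -0.12  0.78  1.69]
t: 12.2
ee_pos: [558.5, 166.4, 85.1]
orientation: [0.609, -3.082, 0.0]
wrist_force: [1.4, 0.5, -3.4]
gripper_width: 7.7
grasp_force: 58.8
t 12.2 p [558.5 166.4  85.1] yang 112.4 z [-0. -0. -1.] F [ 1.4  0.5 -3.4] M [ 0.08 -0.27 -0.02] w 7.7 g 58.79092633724213 q [-0.5   0.53  0.17  1.85 -0.12  0.78  1.69]
```

The bar is through the slot, with no upward force. Now I'll press against the gasket.

```bash
python3 -m pendant '[[0,0,2,0,0,0,-1],[0,0,2,0,0,0,-1],[0,0,0.8,0,0,0,-1],[0,0,0,0,0,0,-1]]' 90; python3 -c "
from h import *
st()"; python3 -m pendant '[[0,0,1,0,0,0,-1],[0,0,0,0,0,0,-1],[0,0,0,0,0,0,-1]]'; python3 -c "
from h import *
st()"
```

```text
t: 12.6
ee_pos: [558.6, 166.5, 80.9]
orientation: [-0.609, 3.082, 0.0]
wrist_force: [-2.5, -0.9, 6.6]
gripper_width: 7.5
grasp_force: 91.5
t 12.6 p [558.6 166.5  80.9] yang 112.4 z [ 0.  0. -1.] F [-2.5 -0.9  6.6] M [-0.1   0.35  0.01] w 7.5 g 91.45137906074524 q [-0.5   0.53  0.17  1.85 -0.12  0.77  1.7 ]
t: 12.9
ee_pos: [558.6, 166.4, 80.2]
orientation: [-0.609, 3.082, 0.0]
wrist_force: [-1.8, -1.0, 8.2]
gripper_width: 7.5
grasp_force: 92.4
t 12.9 p [558.6 166.4  80.2] yang 112.3 z [ 0.  0. -1.] F [-1.8 -1.   8.2] M [-0.09  0.53 -0.01] w 7.5 g 92.38256692886353 q [-0.5   0.53  0.17  1.85 -0.12  0.77  1.7 ]
```

```bash
python3 -m pendant '[[0,0,1,0,0,0,-1],[0,0,0,0,0,0,-1],[0,0,0,0,0,0,-1]]'; python3 -c "
from h import *
st()"; python3 -m pendant '[[0,0,0.7,0,0,0,-1],[0,0,0,0,0,0,-1],[0,0,0,0,0,0,-1]]'; python3 -c "
from h import *
st()"
```

```text
t: 13.2
ee_pos: [558.6, 166.5, 80.0]
orientation: [-0.609, 3.081, 0.001]
wrist_force: [-5.1, -2.0, 18.4]
gripper_width: 7.6
grasp_force: 94.0
t 13.2 p [558.6 166.5  80. ] yang 112.3 z [ 0.001  0.001 -1.   ] F [-5.1 -2.  18.4] M [-0.36  1.23 -0.05] w 7.6 g 93.967444896698 q [-0.5   0.53  0.17  1.85 -0.13  0.77  1.7 ]
t: 13.5
ee_pos: [558.7, 166.5, 80.0]
orientation: [-0.608, 3.081, 0.001]
wrist_force: [-8.1, -2.7, 25.3]
gripper_width: 7.7
grasp_force: 95.1
t 13.5 p [558.7 166.5  80. ] yang 112.3 z [ 0.001  0.001 -1.   ] F [-8.1 -2.7 25.3] M [-0.55  1.79  0.02] w 7.7 g 95.14740943908691 q [-0.5   0.53  0.17  1.85 -0.13  0.77  1.7 ]
```

The cover is home: the reading stays at 80.0 mm while the force rises. Now I'll turn it clockwise.

```bash
python3 -m pendant '[[0,0,0,0,0,0.1,-1],[0,0,0,0,0,0.1,-1],[0,0,0,0,0,0.1,-1],[0,0,0,0,0,0.1,-1],[0,0,0,0,0,0.1,-1],[0,0,0,0,0,0,-1]]'; python3 -c "
from h import *
st()"; python3 -m pendant '[[0,0,0,0,0,0.1,-1],[0,0,0,0,0,0.1,-1],[0,0,0,0,0,0.1,-1],[0,0,0,0,0,0.1,-1],[0,0,0,0,0,0.1,-1],[0,0,0,0,0,0.1,-1],[0,0,0,0,0,0.1,-1],[0,0,0,0,0,0.1,-1],[0,0,0,0,0,0.1,-1],[0,0,0,0,0,0,-1],[0,0,0,0,0,0,-1]]'; python3 -c "
from h import *
st()"
```

```text
t: 14.1
ee_pos: [558.8, 165.4, 80.0]
orientation: [0.18, 3.136, 0.0]
wrist_force: [-8.3, -5.7, 26.2]
gripper_width: 7.5
grasp_force: 95.1
t 14.1 p [558.8 165.4  80. ] yang 83.4 z [ 0.001 -0.    -1.   ] F [-8.3 -5.7 26.2] M [-1.07  1.79 -0.07] w 7.5 g 95.13234257698059 q [-0.6   0.54  0.31  1.86 -0.23  0.77  1.29]
t: 15.2
ee_pos: [557.9, 163.9, 79.9]
orientation: [-1.523, -2.747, 0.002]
wrist_force: [-12.6, -8.7, 32.7]
gripper_width: 7.7
grasp_force: 96.2
t 15.2 p [557.9 163.9  79.9] yang 32.0 z [-0.001 -0.001 -1.   ] F [-12.6  -8.7  32.7] M [-1.92  2.72 -0.06] w 7.7 g 96.20214343070984 q [-0.77  0.58  0.56  1.88 -0.42  0.8   0.58]
```

```bash
python3 -m pendant '[[0,-0.8,-0.5,0,0,0.05,-1],[0,0,0,0,0,0.05,-1],[0,0,0,0,0,0.05,-1],[0,0,0,0,0,0,-1],[0,0,0,0,0,0,-1]]'; python3 -c "
from h import *
st()"; python3 -m pendant '[[0,0,0,0,0,0.04,-1],[0,0,0,0,0,0,-1],[0,0,0,0,0,0,-1]]'; python3 -c "
from h import *
st()"
```

```text
t: 15.7
ee_pos: [557.5, 163.7, 80.0]
orientation: [1.724, 2.626, -0.002]
wrist_force: [-9.3, -7.5, 25.3]
gripper_width: 7.8
grasp_force: 94.9
t 15.7 p [557.5 163.7  80. ] yang 23.4 z [-0.001 -0.001 -1.   ] F [-9.3 -7.5 25.3] M [-1.62  2.01 -0.01] w 7.8 g 94.92211818695068 q [-0.79  0.59  0.61  1.88 -0.45  0.81  0.46]
t: 16.0
ee_pos: [557.7, 163.9, 80.0]
orientation: [1.775, 2.592, -0.001]
wrist_force: [-8.9, -7.5, 24.2]
gripper_width: 7.8
grasp_force: 94.7
t 16.0 p [557.7 163.9  80. ] yang 21.2 z [-0.    -0.001 -1.   ] F [-8.9 -7.5 24.2] M [-1.57  1.85  0.34] w 7.8 g 94.74742770195007 q [-0.8   0.59  0.62  1.88 -0.46  0.81  0.43]
```

The stop torque (0.34 N m) came after a turn of about 91°. I'll check with a picture before handing in.

```bash
python3 - <<'E'
from h import *
from plant import camera
import cv2
t=cv2.cvtColor(camera("top"),cv2.COLOR_RGB2BGR);s=cv2.cvtColor(camera("side"),cv2.COLOR_RGB2BGR)
C=np.zeros((490,798,3),np.uint8)
C[:,:399]=cv2.resize(t[158:228,135:192],None,fx=7,fy=7,interpolation=cv2.INTER_CUBIC)
C[:,399:]=cv2.resize(s[123:193,184:241],None,fx=7,fy=7,interpolation=cv2.INTER_CUBIC)
cv2.imwrite("pics/c6.png",C); st()
E
```

```text
t 16.1 p [557.7 163.9  80. ] yang 21.2 z [-0.    -0.001 -1.   ] F [-8.9 -7.2 24.6] M [-1.52  1.88  0.39] w 7.6 g 94.74515676498413 q [-0.8   0.59  0.62  1.88 -0.46  0.81  0.43]
```

View pics/c6.png

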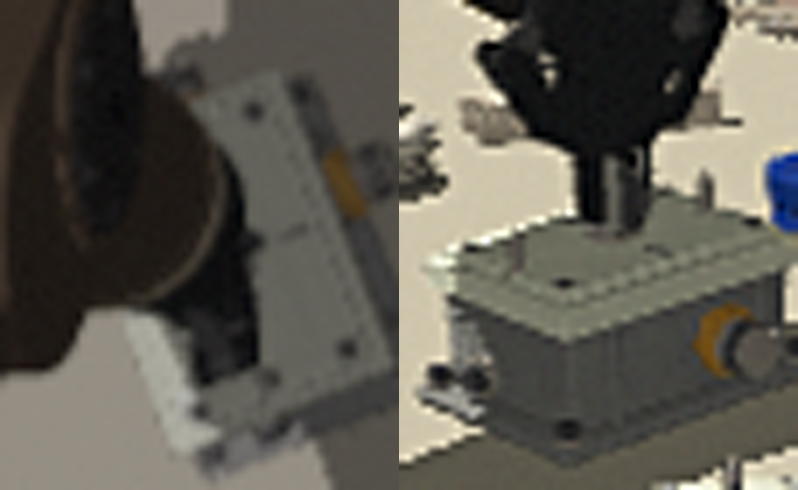

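The cover sits flat on the rim with both pins standing through the notches. The wing lies across the cover, in line with the lock mark at (295,230) in the top half of the crop, and the arm is pressing with about 25 N. I'll hand it in.

```bash
python3 -c "
from plant import workorder
print(workorder.job_done())"
```

```text
the job is handed in; nothing more can be done
None
```

I handed the job in at about 16 s, with no verdict reported back: the cover is seated on the guide pins and pressed flat on the rim at about 25 N, the wing is turned clockwise to its stop, and the gripper is still holding it.

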